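# Slide the top plates out of the carrier and latch it again

## Robot

A 6-joint arm with a two-finger parallel gripper is mounted at the origin on a cart in front of the work surface, level with it; the furniture and walls round the work are solid. World frame = base frame: x ahead of the robot, y to its left, z up, the work surface at z = 0. Lengths are in m, angles in rad, forces in N, time in s.
With the tool pointing down it reaches from about 0.275 to 0.725 m from the base axis. Payload 5.6 kg.
Tool frame: the origin (TCP) lies on the front face of the gripper's body, between the roots of the fingers; the fingertips stand 73 mm ahead of it and the grasp point (between the pads) lies 54 mm ahead of it; z points along the fingers, y is the line along which they close (so a half turn about z gives the same grasp; the last joint's range is limited). The gripper opens to 85 mm and grips with 20 to 120 N. Pads are 22 mm wide; open, the fingers measure 114 mm over their backs; the gripper's body (76 mm by 85 mm) begins 54 mm behind the grasp point. The pads swing forward as they close: fully open they stand 13 mm farther back than shut.
Start: joints at [1.464, 0.255, 0.108, 0, -1.424, -0.285], TCP at [0.21, 0.508, 0.304] pointing down, gripper open.
Joint ranges: [-2.95, 2.95], [-1.21, 1.97], [-1.09, 1.5], [-2.87, 1.71], [-2.94, -0.07], [-3.05, 3.05]. Speed limits (rad/s): [2.57, 2.57, 3.14, 3.14, 3.14, 3.14].

## Interface

Orientations are given as a rotation vector (axis times angle).
In Python, from plant import ctrl gives the robot as it stands. The module is installed in compiled form; this text tells all that it offers. Calls block until the motion is done:
- ctrl.reach(position, orientation): joint-space move of the TCP to a pose.
- ctrl.move_straight(position, max_speed=0.15, orientation=None): straight line of the TCP; orientation=None keeps the orientation; max_speed is the mean speed in m/s.
- ctrl.set_joints(angles): joint-space move.
- ctrl.open_gripper() and ctrl.grab(force=None): open the fingers fully, or close them until they stop; force is the grip in N (None keeps the last).
- ctrl.dwell(seconds).
- ctrl.inverse_kinematics(position, orientation): joint angles nearest the present ones, or None.
- ctrl.read_camera(name): name is "scene" or "top" or "wrist"; returns a dict with "frame" (384x512x3 uint8, red, green, blue), "K" (3x3 intrinsics, pixels), "dist" ([k1, k2, p1, p2, k3] as OpenCV has them; the pictures are not rectified), "R" (3x3) and "t" (3): a world point X has camera coordinates R X + t. Camera axes: x right, y down, z forward; pixel columns grow to the right and rows downward; lengths in m; the calibration is good to about 2 mm. A picture is of the moment at which its call begins. There is no depth.
A pose or a line that the arm cannot do raises ctrl.Unreachable and nothing moves.
- ctrl.finish_job(): hands the job in; it is judged then, once.
Readings, each from a call of its own:
- ctrl.get_t(): time.
- ctrl.get_joints(): joint angles.
- ctrl.get_qvel(): joint speeds.
- ctrl.get_joint_torque(): joint torques, N m.
- ctrl.get_ee_pos(): TCP position.
- ctrl.get_eef_rot(): TCP orientation.
- ctrl.get_wrist_force(): force on the tool from outside, world axes, zero at the start.
- ctrl.get_moment(): the same for the moment, N m.
- ctrl.get_opening(): finger opening in m.
- ctrl.get_grip_force(): force on a finger pad.
Only numpy, scipy, OpenCV 4.12 (cv2) and the standard library are available. Lean on these libraries where they do the work, as an engineer would, in place of code of your own. Each camera call takes 0.05 s, during which the arm holds its last target. There are 200 camera calls.

## Task

Lay out today's serving plates: turn the latch clear of the bar, swing the bar right over to the back, and slide the top plate off every stack that is three high straight forward onto the black tray, flat on it and clear of the stacks, without lifting it and without disturbing the plates below. Then swing the bar back down onto the front wall and turn the latch over its end as far as it goes, leaving the other things on the table alone.

Things in the scene. Friction and masses are not known exactly. Their poses are not given: they have to be found in the camera images.
- carrier: Pale wooden plate carrier, fixed, 120 mm deep (x), 404 mm long (y). Origin on the table under the middle of its row of four bays; x points to its back (away from the robot), y left, z up. Bay centres at y = 145.5, 48.5, -48.5, -145.5 mm; bays 92 mm square, floor 8 mm high, dividers 38 mm high, hinge ears at both ends 60 mm high.
- front_wall (a point): Middle of the top edge of the carrier's front wall (carrier x = -54 mm). The wall is 16 mm thick and 31 mm high, 1 mm below the top of the second plate of a stack.
- back_wall (a point): Middle of the top edge of the carrier's back wall (carrier x = 52 mm, 12 mm thick, 38 mm high). Behind the middle of each bay a finger notch 63 mm wide is cut down to 24 mm height; through it the back edge of a top plate can be reached.
- latch_shelf (a point): Middle of the top of the wooden shelf on the carrier's right end that bears the latch: 26 mm high, carrier x = -82 to 18, y = -201 to -251 mm. The steel keeper for the tongue stands on it at x = -71, y = -218 mm, 52 mm high.
- tray: Black lacquer serving tray, fixed, lengthwise against the carrier's front (1.5 mm gap). 114 mm deep, 404 mm long, flat surface 29 mm high; origin on the table under its middle, axes as the carrier's. A lip 37 mm high runs along its front and both ends; the side towards the carrier is open. From carrier wall to lip there are 112 mm for the 88 mm plates.
- bar (a joint): Angle of the steel retaining bar: 0 = down on the front wall before the top plates, which it keeps from sliding out; it swings up, over and back by 3.05 rad to its stop behind the carrier. It falls slowly to the side it leans to. It cannot rise while the latch lies over its end.
- bar_grip (a point): Middle of the bar's hand grip: a rubber sleeve 13 mm thick, 60 mm long along the carrier's y, on a raised bow of the bar (64 mm free between its legs). Bar down: at carrier x = -54, z = 73.5 mm, above plates whose tops are 44 mm high; bar right back: about x = 112, z = 38 mm. The bar is 8 mm round steel, 35.5 mm high when down, with an arm at each end (y = +-206 mm).
- bar_hinge (a point): Point on the bar's hinge axis midway between the ears (carrier x = 28, y = 0, z = 52 mm). The axis runs along the carrier's y; the angle grows by right-handed turning about +y, from the front over the top to the back.
- latch (a joint): Angle of the swivel latch on the carrier's right end: 0 = shut, its steel tongue pointing to the front across the end of the bar, tip under the keeper, against its stop; it swings level, outwards to the right, by up to 1.75 rad, and stays where it is left (light friction).
- latch_grip (a point): On the axis of the latch's upright black knob (14 mm thick, from 47 to 85 mm height), at 71.5 mm height, near the tip of the tongue, 55 mm from the pivot.
- latch_hinge (a point): Point on the latch's upright pivot axis (carrier x = -4, y = -230 mm) at the height of latch_grip. The angle grows counter-clockwise seen from above.
- top_1: Third and uppermost plate of the first (leftmost) stack, if that stack is three high; absent (None) if the stack is only two high. Square white stoneware plate 88 x 88 x 12 mm, 0.11 to 0.22 kg, flat below; origin at the centre of its underside, which starts 32 mm high (1 mm above the front wall).
- top_2: Third and uppermost plate of the second stack, if that stack is three high; absent (None) if the stack is only two high. Square white stoneware plate 88 x 88 x 12 mm, 0.11 to 0.22 kg, flat below; origin at the centre of its underside, which starts 32 mm high (1 mm above the front wall).
- top_3: Third and uppermost plate of the third stack, if that stack is three high; absent (None) if the stack is only two high. Square white stoneware plate 88 x 88 x 12 mm, 0.11 to 0.22 kg, flat below; origin at the centre of its underside, which starts 32 mm high (1 mm above the front wall).
- top_4: Third and uppermost plate of the fourth (rightmost) stack, if that stack is three high; absent (None) if the stack is only two high. Square white stoneware plate 88 x 88 x 12 mm, 0.11 to 0.22 kg, flat below; origin at the centre of its underside, which starts 32 mm high (1 mm above the front wall).
- mid_1: The second plate of the first (leftmost) stack, same make, 88 x 88 x 12 mm, underside 20 mm high, resting on a third plate alike on the bay's floor. Both stay in the carrier.
- mid_2: The second plate of the second stack, same make, 88 x 88 x 12 mm, underside 20 mm high, resting on a third plate alike on the bay's floor. Both stay in the carrier.
- mid_3: The second plate of the third stack, same make, 88 x 88 x 12 mm, underside 20 mm high, resting on a third plate alike on the bay's floor. Both stay in the carrier.
- mid_4: The second plate of the fourth (rightmost) stack, same make, 88 x 88 x 12 mm, underside 20 mm high, resting on a third plate alike on the bay's floor. Both stay in the carrier.
- notebook: Closed tan notebook 210 x 152 x 13 mm, lying at the right front; leave alone.
- press_mould: Carved wooden press mould 58 x 160 x 27 mm, left front; leave alone.
- ball_tool: White ball-ended modelling tool, 95 mm, behind the carrier; leave alone.
- jigger: Steel double-ended jigger, 44 mm round, 108 mm tall, at the right; leave alone.

How it is judged:
On the way, in this order (a step that is already met when the one before it is completed fails the run):
1. the latch is swung clear of the bar's end (more than 0.6 rad) (value of joint latch above 0.6 rad), for 0.2 s.
2. the bar lies right back (more than 2.8 rad) (value of joint bar above 2.8 rad), for 0.2 s.
3. every top plate lies flat on the tray (x of each of top_1, top_2, top_3, top_4 in the frame of carrier below -0.1 m and y of top_1 in the frame of tray between -0.17 and 0.17 m and height (world z) of top_1 between 0.024 and 0.036 m and angle between each of top_1, top_2, top_3, top_4's own z axis and vertical below 0.1 rad and y of top_2 in the frame of tray between -0.17 and 0.17 m and height (world z) of top_2 between 0.024 and 0.036 m and y of top_3 in the frame of tray between -0.17 and 0.17 m and height (world z) of top_3 between 0.024 and 0.036 m and y of top_4 in the frame of tray between -0.17 and 0.17 m and height (world z) of top_4 between 0.024 and 0.036 m), for 0.2 s.
4. the bar is down on the front wall again (value of joint bar below 0.06 rad), for 0.2 s.
5. the latch is shut over the bar's end (value of joint latch below 0.12 rad and value of joint bar below 0.06 rad), for 0.2 s.
At the end, for the whole second after the job is handed in: Every top plate lies flat at rest on the tray (tilt < 0.1 rad, underside 24-36 mm high, centre over 100 mm in front of the bays' centre line and within 170 mm of the tray's middle lengthwise); bar down (< 0.06 rad), latch shut (< 0.12 rad), lower plates within 15 mm of their start (all of step 3 and all of step 5 and linear speed of each of top_1, top_2, top_3, top_4 below 0.02 m/s and distance of each of mid_1, mid_2, mid_3, mid_4 from where it was at the start of the episode below 0.015 m); the robot touches nothing.
It fails at once if a lower plate is shifted by more than 15 mm (distance of any of mid_1, mid_2, mid_3, mid_4 from where it was at the start of the episode above 0.015 m).
It fails at once if a top plate is lifted instead of slid (underside above 60 mm) (height (world z) of any of top_1, top_2, top_3, top_4 above 0.06 m).
It fails at once if a top plate is pushed off onto the table (underside below 15 mm) (height (world z) of any of top_1, top_2, top_3, top_4 below 0.015 m).
It fails at once if a bystander is shifted by more than 30 mm (distance of any of notebook, press_mould, ball_tool, jigger from where it was at the start of the episode above 0.03 m).
Of top_1, top_2, top_3, top_4 only 2 to 4 are there at a start; the rules pass over those that are not, and their reading is None.
At some moment in a run one of top_1, top_2, top_3, top_4 may be knocked a few centimetres aside while the robot is not near it.
Once in a run the grip may slacken for a moment while it holds something.
It also fails if it takes over 200 s, if anything falls off the work surface, if the arm or the gripper's body presses on something with over 40 N, if the wrist force passes 120 N, or if a joint passes its speed limit or range.

## Working session

There is one attempt and no reset: what is moved stays moved. The work goes in short steps, each a Python script; the robot and the scene stay as the last script left them, time stands still between calls to the robot, and variables do not carry over. Pictures are saved under pics/ and viewed, at most 14 in all, crops included, and the job is handed in when it is done.

```bash
mkdir -p pics
python3 - <<'E'
from plant import ctrl
import cv2,numpy as np
for n in("scene","top"):
    c=ctrl.read_camera(n); cv2.imwrite(f"pics/{n}0.png",cv2.resize(c["frame"][:,:,::-1],(800,600),interpolation=cv2.INTER_CUBIC)); print(n,c["K"].tolist(),c["dist"],c["R"].round(4).tolist(),c["t"])
print(ctrl.get_t(),ctrl.get_ee_pos(),ctrl.get_eef_rot())
E
```

```text
scene [[476.00760152442473, 0.0, 249.01739106093584], [0.0, 476.00760152442473, 180.84699802047317], [0.0, 0.0, 1.0]] [-0.17743264  0.          0.          0.          0.        ] [[0.663, -0.7486, -0.0065], [-0.5678, -0.4971, -0.6561], [0.4879, 0.4387, -0.7546]] [-0.26543334  0.42228767  1.56455744]
top [[362.12776311908505, 0.0, 255.10365265591906], [0.0, 362.12776311908505, 202.87075156976184], [0.0, 0.0, 1.0]] [0.04050273 0.         0.         0.         0.        ] [[-0.007, -1.0, 0.0036], [-0.9877, 0.0064, -0.1561], [0.1561, -0.0047, -0.9877]] [0.14325375 0.54840286 1.05510047]
0.1 [0.20984639 0.50805085 0.30307126] [ 3.07976923e+00 -6.11297839e-01 -3.58291430e-04]
```

View pics/scene0.png

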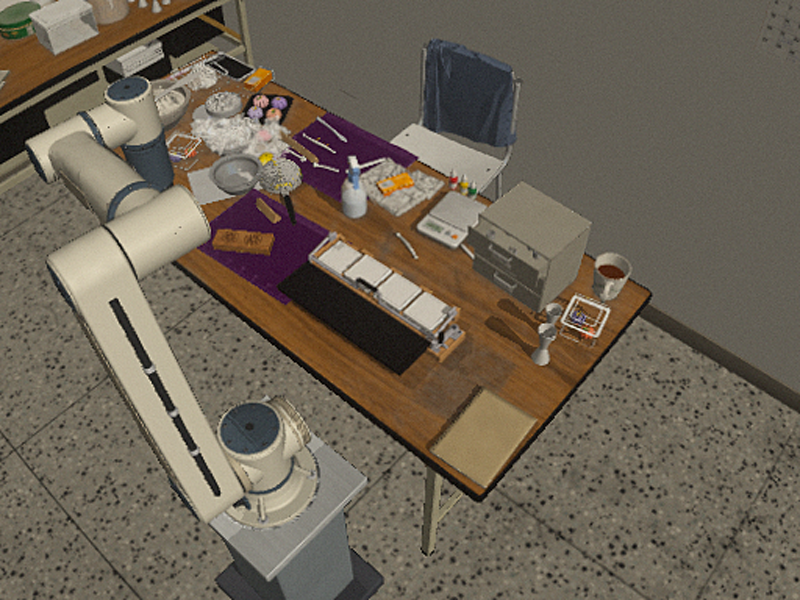

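View pics/top0.png

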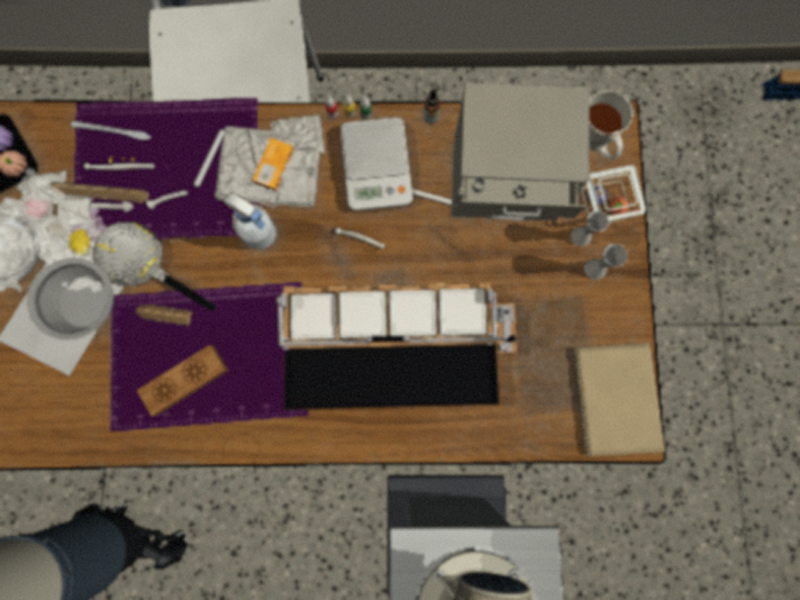

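The scene view shows the carrier with four white stacks and the black tray in front. In the top view the tray spans about (286,345)-(498,406), the latch is near (508,325), the jigger at about (600,262) and the ball tool at about (358,237). Next I'll locate the tray and carrier and get a close wrist view.

```bash
cat > h.py <<'E'
from plant import ctrl
import cv2,numpy as np,json,os
from scipy.spatial.transform import Rotation as Ro
def cast(c,px,z):
    u=cv2.undistortPoints(np.array(px,float).reshape(-1,1,2),c["K"],np.array(c["dist"])).reshape(-1,2)
    d=np.c_[u,np.ones(len(u))]@c["R"]; o=-c["R"].T@c["t"]
    return o+d*((z-o[2])/d[:,2])[:,None]
def proj(c,P):
    return cv2.projectPoints(np.array(P,float).reshape(-1,3),cv2.Rodrigues(c["R"])[0],c["t"],c["K"],np.array(c["dist"]))[0].reshape(-1,2)
def pic(name,fn,crop=None,pts=None):
    c=ctrl.read_camera(name); im=c["frame"][:,:,::-1].copy()
    if pts is not None:
        for p in proj(c,pts): cv2.circle(im,tuple(int(round(v)) for v in p),2,(0,0,255),-1)
    if crop: im=im[crop[1]:crop[3],crop[0]:crop[2]]
    s=min(800/im.shape[1],600/im.shape[0]); cv2.imwrite(f"pics/{fn}.png",cv2.resize(im,None,fx=s,fy=s,interpolation=cv2.INTER_CUBIC)); return c
if os.path.exists("pose.json"): X0,Y0,TH=json.load(open("pose.json"))
def W(x,y,z):   # carrier (m) -> world
    c,s=np.cos(TH),np.sin(TH); return np.array([X0+c*x-s*y,Y0+s*x+c*y,z])
E
python3 - <<'E'
from h import *
c=ctrl.read_camera("top"); g=c["frame"].max(2)
m=np.zeros_like(g); m[215:270,175:330]=(g[215:270,175:330]<28)
n,l,st,ce=cv2.connectedComponentsWithStats(m); k=1+st[1:,4].argmax(); print(st[k])
cn=max(cv2.findContours((l==k).astype(np.uint8),0,1)[0],key=cv2.contourArea)
q=cast(c,cn.reshape(-1,2),0.032)[:,:2]; r=cv2.minAreaRect((q*1000).astype(np.float32)); print(r,cv2.boxPoints(r))
# white plates
hsv=cv2.cvtColor(c["frame"],cv2.COLOR_RGB2HSV); w=np.zeros_like(g); w[180:222,178:318]=((hsv[...,2]>150)&(hsv[...,1]<45))[180:222,178:318]
n,l,st,ce=cv2.connectedComponentsWithStats(w)
for i in range(1,n):
    if st[i,4]>300:
        cn=max(cv2.findContours((l==i).astype(np.uint8),0,1)[0],key=cv2.contourArea)
        for z in(.032,.044): print(st[i],cv2.minAreaRect((cast(c,cn.reshape(-1,2),z)[:,:2]*1000).astype(np.float32)))
E
```

```text
[ 182  221  136   40 4882]
((436.4539489746094, 156.98025512695312), (109.36223602294922, 405.65350341796875), 1.0386602878570557) [[378.1052  358.78247]
 [385.45847 -46.80438]
 [494.8027  -44.82196]
 [487.44943 360.7649 ]]
[281 185  30  30 791] ((561.0076293945312, 15.422466278076172), (89.21670532226562, 90.16985321044922), 89.62101745605469)
[281 185  30  30 791] ((559.0021362304688, 16.83849334716797), (88.23922729492188, 89.18194580078125), 89.62102508544922)
[217 186  30  30 849] ((558.8870239257812, 211.53277587890625), (89.91806030273438, 89.232177734375), 0.5247007012367249)
[217 186  30  30 849] ((556.9049072265625, 210.80038452148438), (88.93302154541016, 88.25444793701172), 0.5243011713027954)
[250 186  29  31 831] ((556.9994506835938, 112.08075714111328), (86.17522430419922, 93.15699768066406), 89.6406021118164)
[250 186  29  31 831] ((555.0381469726562, 112.4373779296875), (85.23087310791016, 92.13654327392578), 89.64119720458984)
[186 188  28  29 760] ((555.0977172851562, 309.08843994140625), (82.88235473632812, 86.78267669677734), 89.66850280761719)
[186 188  28  29 760] ((553.1570434570312, 307.28692626953125), (81.974365234375, 85.83173370361328), 89.66829681396484)
```

```bash
echo '[0.556,0.160,0.018]' > pose.json
cat >> h.py <<'E'
def ori(yaw): return (Ro.from_euler('z',TH+yaw)*Ro.from_euler('x',np.pi)).as_rotvec()
YC=0.0; XC=np.pi/2   # closing along carrier y / x
def best(yaw,p):
    # choose between half-turn alternatives by last joint
    b=None
    for k in(yaw,yaw+np.pi,yaw-np.pi):
        q=ctrl.inverse_kinematics(p,ori(k))
        if q is not None and(b is None or abs(q[5])<b[0]): b=(abs(q[5]),k,q)
    return b
E
python3 - <<'E'
from h import *
for nm,y in(("Y",YC),("X",XC)):
    for p in(W(-.06,0,.35),W(.112,0,.092),W(-.059,-.23,.128),W(.06,.1455,.11)):
        b=best(y,p); print(nm,p.round(3),None if b is None else (round(b[1],2),np.round(b[2],2)))
p=W(-.05,-.03,.36); b=best(YC,p); ctrl.reach(p,ori(b[1]))
L=[W(-.06,-.202,.0),W(-.054,0,.0735),W(-.059,-.23,.085),W(-.071,-.218,.052),W(-.054,0,.031)]+[W(.058,s*.202,.038) for s in(1,-1)]+[W(-.1185,y,.029) for y in(-.18,.18)]+[W(-.04,y,.044) for y in(.1455,.0485,-.0485,-.1455)]
c=pic("wrist","w1"); im=c["frame"]; print(-c["R"].T@c["t"],c["R"].round(2).tolist(),c["K"][0,0]); print(proj(c,L).round(0).tolist(),ctrl.get_t())
E
```

```text
Y [0.496 0.159 0.35 ] (0.0, array([ 0.61,  0.19,  0.14,  0.  , -1.52,  0.98]))
Y [0.668 0.162 0.092] (0.0, array([ 0.46,  0.65,  0.17,  0.  , -1.1 ,  1.12]))
Y [ 0.501 -0.071  0.128] (0.0, array([ 0.17,  0.3 , -0.31, -0.  , -0.96,  1.42]))
Y [0.613 0.307 0.11 ] (0.0, array([ 0.69,  0.63,  0.19,  0.  , -1.13,  0.9 ]))
X [0.496 0.159 0.35 ] (-1.57, array([ 0.61,  0.19,  0.14,  0.  , -1.52, -0.59]))
X [0.668 0.162 0.092] (-1.57, array([ 0.46,  0.65,  0.17,  0.  , -1.1 , -0.45]))
X [ 0.501 -0.071  0.128] (-1.57, array([ 0.17,  0.3 , -0.31,  0.  , -0.96, -0.15]))
X [0.613 0.307 0.11 ] (-1.57, array([ 0.69,  0.63,  0.19,  0.  , -1.13, -0.67]))
[0.58184613 0.13108297 0.42949083] [[0.02, -1.0, -0.0], [-0.96, -0.02, 0.29], [-0.29, -0.01, -0.96]] 300.34544806704326
[[376.0, 158.0], [232.0, 165.0], [427.0, 171.0], [402.0, 174.0], [234.0, 158.0], [63.0, 66.0], [400.0, 67.0], [363.0, 203.0], [107.0, 202.0], [120.0, 149.0], [196.0, 149.0], [271.0, 149.0], [346.0, 149.0]] 1.9667
```

View pics/w1.png

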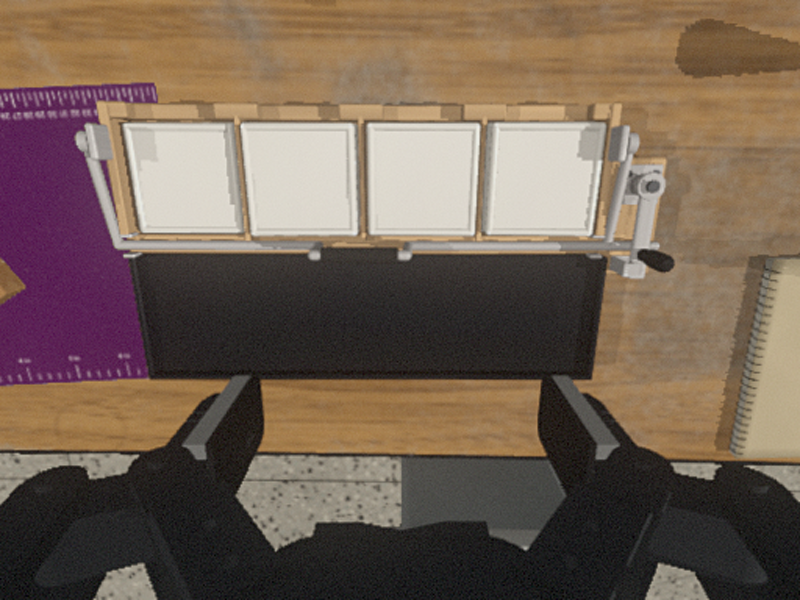

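The wrist view confirms the carrier pose within about 2 mm: back wall corners at (97,102) and (621,104), knob at about (660,263), bar bow between (315,253) and (405,253). I'll open the latch now.

```bash
echo '[0.556,0.161,0.018]' > pose.json
python3 - <<'E'
from h import *
def k(a,z=.128): return W(-.004-.055*np.cos(a),-.230-.055*np.sin(a),z)
o=ori(YC)
ctrl.reach(k(0,.2),o); ctrl.move_straight(k(0),.1)
print(ctrl.get_wrist_force()); ctrl.grab(30); print(ctrl.get_opening(),ctrl.get_grip_force(),ctrl.get_wrist_force())
for a in np.linspace(0.2,1.4,7): ctrl.move_straight(k(a),.1)
print(ctrl.get_opening(),ctrl.get_wrist_force()); ctrl.dwell(.3)
ctrl.open_gripper(); ctrl.move_straight(k(1.4,.22),.15)
p=W(-.15,-.02,.30); b=best(XC,p)
ctrl.reach(W(-.054,0,.25),ori(-np.pi/2)); c=pic("wrist","w2"); c2=pic("top","t2",(160,150,360,300))
print(proj(c,[W(-.054,0,.0735),W(-.054,.03,.0735),W(-.054,-.03,.0735),k(1.4,.085)]).round(0).tolist(),ctrl.get_t())
E
```

```text
[ 0.10743026 -0.0650377   0.68071408]
0.012837055014632186 29.217987656593323 [-0.80897634 -1.53795376  1.7810779 ]
0.012771374405048415 [-0.53779702  5.46754241  1.34390725]
[[257.0, 188.0], [257.0, 220.0], [257.0, 153.0], [179.0, -339.0]] 9.9917
```

View pics/w2.png

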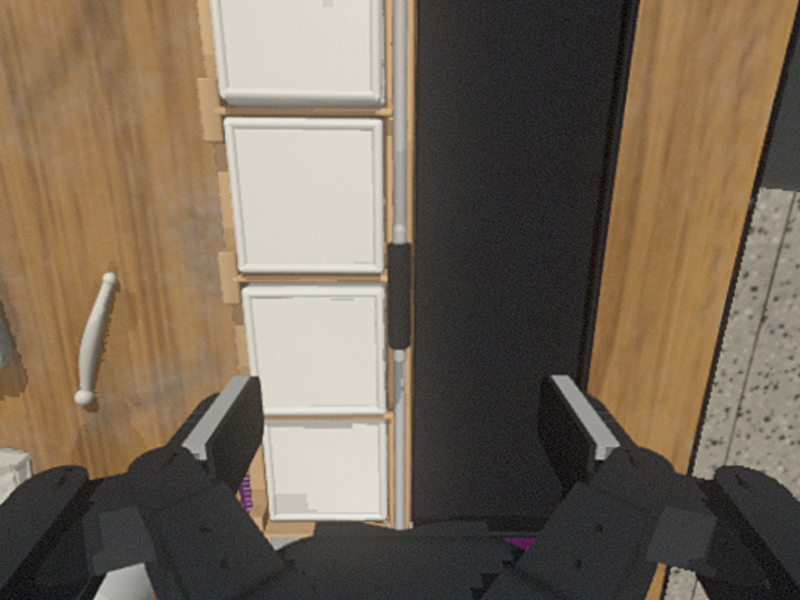

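View pics/t2.png

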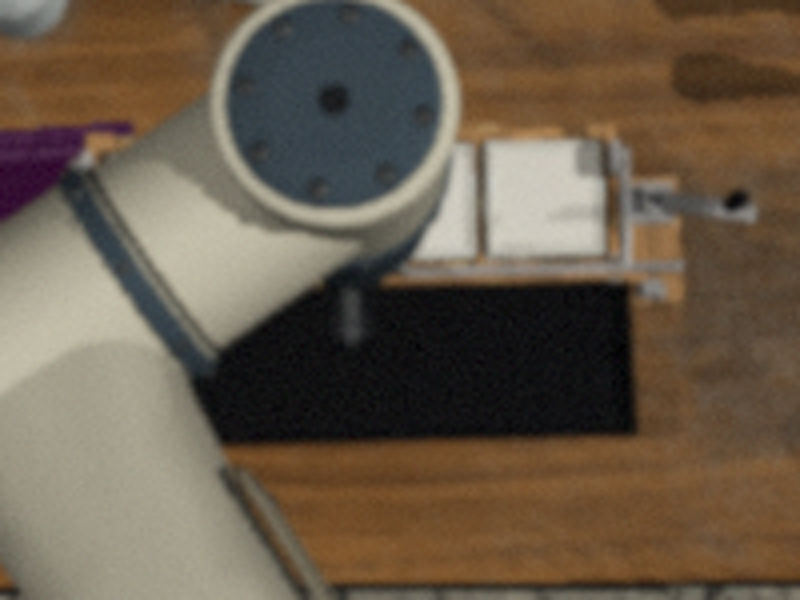

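Latch is open, with the tongue pointing right at (735,200). The grip centre is at (399,296), within 1 mm of prediction. Next the bar.

```bash
cat >> h.py <<'E'
def g(a,dx=0,dz=0):
    ph=np.arctan2(21.5,82)+a; r=.0848
    return W(.028-r*np.cos(ph)+dx,0,.052+r*np.sin(ph)+.054+dz)
E
python3 - <<'E'
from h import *
ctrl.move_straight(g(0),.12); ctrl.grab(30); print(ctrl.get_opening(),ctrl.get_wrist_force())
for a in np.linspace(.15,2.4,16): 
    ctrl.move_straight(g(a),.12); print(round(a,2),round(ctrl.get_opening(),4),ctrl.get_wrist_force().round(1))
ctrl.open_gripper(); ctrl.move_straight(g(2.4,0,.12),.15); ctrl.dwell(1)
p=W(-.13,0,.17); print(ctrl.inverse_kinematics(p,ori(np.pi)),ctrl.inverse_kinematics(p,ori(-np.pi)))
ctrl.reach(W(-.13,0,.28),ori(-np.pi)); c=pic("wrist","w3"); print(ctrl.get_t())
E
```

```text
0.011950409499811921 [ 4.07151995 -1.02201532 -2.24054169]
0.15 0.012 [ 4.3 -1.5 -4.7]
0.3 0.0119 [ 1.6  0.6 -3.9]
0.45 0.0124 [-5.7  1.9 -0.3]
0.6 0.0114 [-11.4   2.    7.3]
0.75 0.0115 [-16.1   2.1  15.9]
0.9 0.0118 [-9.2  0.7 15.5]
1.05 0.0117 [-5.7  0.1 11.5]
1.2 0.0117 [-4.5 -0.6  7.8]
1.35 0.0114 [-2.1 -0.9  5.3]
1.5 0.0122 [-1.3 -0.3  3.9]
1.65 0.0117 [ 0.4 -1.5  4.4]
1.8 0.0118 [ 2.4 -2.2  3.9]
1.95 0.0117 [ 3.  -1.3  4.2]
2.1 0.0117 [ 4.  -2.1  2.7]
2.25 0.0118 [ 4.2 -2.2  3.2]
2.4 0.0118 [ 4.7 -1.7  2.7]
[ 0.70303788  0.15802753 -0.37282318  0.         -1.03994562 -2.2558342 ] [ 0.70303788  0.15802753 -0.37282318  0.         -1.03994562 -2.2558342 ]
20.2333
```

View pics/w3.png

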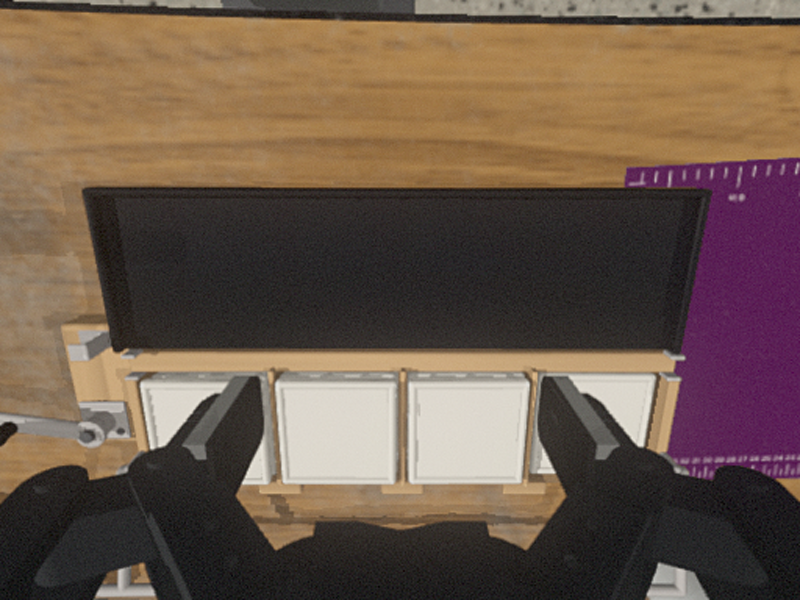

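Bar is back (rod at row ~585). The stacks' front faces are at rows 370–385, so I'll zoom in there.

Run:
```python
from h import *
ctrl.reach(W(-.07,0,.36),ori(0)); ctrl.grab(20)
c=ctrl.read_camera("wrist"); im=c["frame"]
hsv=cv2.cvtColor(im,cv2.COLOR_RGB2HSV)
cv2.imwrite("pics/w4.png",cv2.resize(im[50:180,50:420,::-1],(800,281),interpolation=cv2.INTER_CUBIC))
# expected px edges for each bay at both heights (left,right,back,front mid-edges)
for i,y in enumerate((.1455,.0485,-.0485,-.1455)):
    for z in(.032,.044):
        P=proj(c,[W(0,y+.044,z),W(0,y-.044,z),W(.044,y,z),W(-.044,y,z)]); P=(P-[50,50])*800/370
        print(i+1,z,P[0,0].round(1),P[1,0].round(1),P[2,1].round(1),P[3,1].round(1))
print(ctrl.get_t())
```

```text
1 0.032 121.0 272.5 26.8 184.4
1 0.044 110.8 267.1 24.5 186.9
2 0.032 287.9 438.0 27.9 184.9
2 0.044 283.0 437.7 25.6 187.4
3 0.032 453.3 603.4 28.1 185.1
3 0.044 453.5 608.3 25.8 187.6
4 0.032 618.8 770.2 27.4 184.9
4 0.044 624.1 780.4 25.1 187.5
23.7667
```

View pics/w4.png

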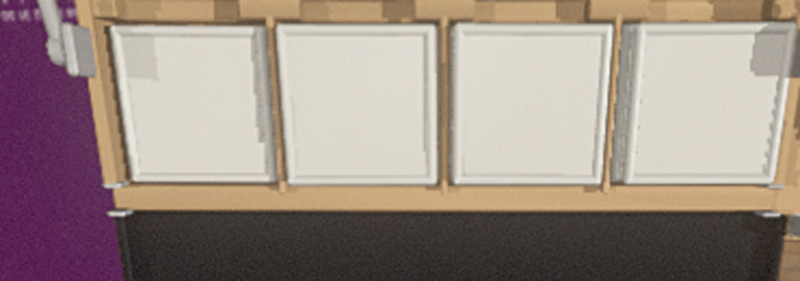

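Run:
```python
import cv2
im=cv2.imread("pics/w3.png"); c=im[355:400,120:680]
cv2.imwrite("pics/w3c.png",cv2.resize(cv2.convertScaleAbs(c,alpha=1.1,beta=-20),(800,200),interpolation=cv2.INTER_CUBIC))
```

```text
(no output)
```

View pics/w3c.png

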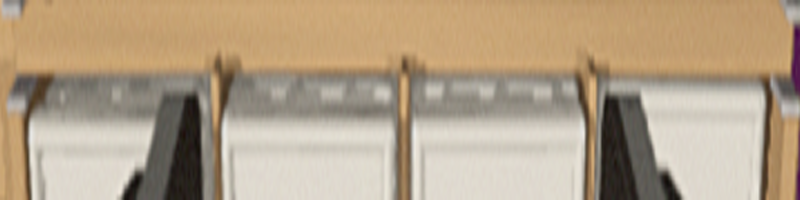

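The zoom shows front faces on the stacks at (115,95), (305,95) and (500,95), which are stacks 4, 3 and 2 (the view is mirrored). The stack at (690,85), stack 1, shows none, so it is two high and stacks 2–4 need their top plates pushed.

Run:
```python
from h import *
o=ori(0)
for y in(.0485,-.0485,-.1455):
    ctrl.reach(W(.072,y,.19),o); ctrl.move_straight(W(.072,y,.1105),.12)
    f0=ctrl.get_wrist_force().round(1); ctrl.move_straight(W(.0,y,.1105),.08); f1=ctrl.get_wrist_force().round(1)
    ctrl.move_straight(W(-.060,y,.1105),.08); print(y,f0,f1,ctrl.get_wrist_force().round(1),ctrl.get_ee_pos())
    ctrl.move_straight(W(-.055,y,.1105),.08); ctrl.move_straight(W(-.055,y,.2),.2)
ctrl.reach(W(-.11,0,.38),ori(0)); c=pic("wrist","w5",pts=[W(-.115,y,.041) for y in(.0485,-.0485,-.1455)]); print(ctrl.get_t())
```

```text
0.0485 [ 0.3 -1.   1. ] [-0.3  0.5 -1. ] [ 0.3  0.  -0.1] [0.49539105 0.20849621 0.11058384]
-0.0485 [ 0.6 -0.7  1. ] [0.2 0.3 0.4] [-0.7 -0.2 -0.9] [0.49711935 0.11148083 0.11053673]
-0.1455 [-0.2  0.1  0.2] [ 0.8 -0.4  0.1] [-0.6 -0.7 -0.7] [0.4989542  0.01448907 0.11056703]
37.875
```

View pics/w5.png

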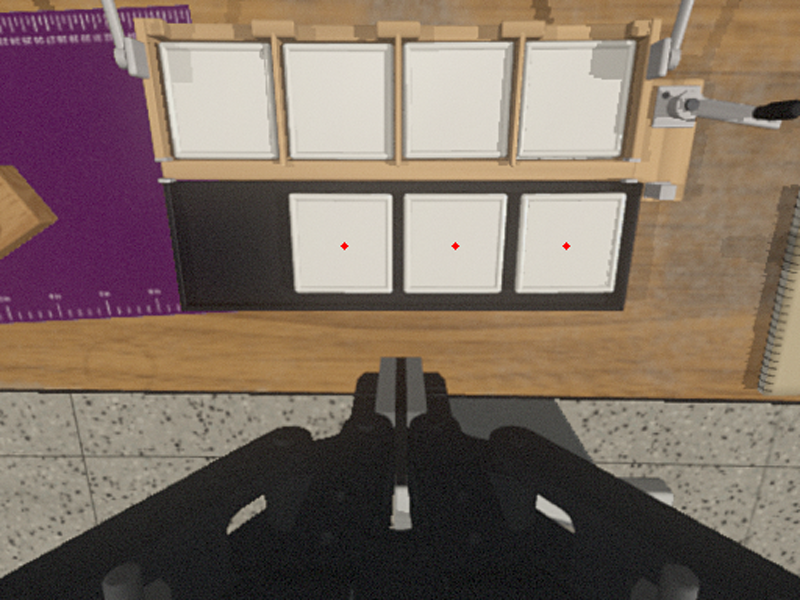

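All three plates sit flat on the tray, at about (343,245), (455,245) and (567,245), clear of the wall, and the stacks behind look undisturbed. Now the bar goes back down.

Run:
```python
from h import *
ctrl.open_gripper()
ctrl.reach(g(3.05,.003,.12),ori(-np.pi/2)); ctrl.move_straight(g(3.05,.003,.008),.12); print(ctrl.get_wrist_force().round(1))
ctrl.grab(35); print(ctrl.get_opening(),ctrl.get_wrist_force().round(1))
for a in np.linspace(2.9,0,20):
    ctrl.move_straight(g(a,0,.006*a/2.9),.12); print(round(a,2),round(ctrl.get_opening(),4),ctrl.get_wrist_force().round(1))
ctrl.move_straight(g(0,0,-.003),.05); print(ctrl.get_wrist_force().round(1))
ctrl.open_gripper(); ctrl.move_straight(g(0,0,.12),.15)
ctrl.reach(W(-.10,-.05,.36),ori(0)); c=pic("wrist","w6"); print(proj(c,[W(-.054,s*.15,.0355) for s in(1,-1)]+[W(-.054,0,.0735)]).round(0)*1.5625,ctrl.get_t())
```

```text
[-0.9  0.6 -0.6]
0.011443959305939062 [-8.1  0.5  6.1]
2.9 0.0117 [ 4.1 -0.7 -3.5]
2.75 0.0115 [ 6.8 -0.8 -2.3]
2.59 0.0116 [ 8.5 -1.9 -0.5]
2.44 0.0114 [ 8.7 -1.1  1.1]
2.29 0.0115 [10.5 -1.5  2.9]
2.14 0.0116 [11.7 -1.5  4.8]
1.98 0.0112 [12.1 -2.  10.2]
1.83 0.0111 [13.3 -3.5 13.8]
1.68 0.0112 [11.  -1.8 18.3]
1.53 0.0112 [ 7.5 -2.  21.7]
1.37 0.0115 [ 3.5 -2.3 25.8]
1.22 0.011 [-1.1 -1.1 29.7]
1.07 0.0112 [-9.5 -1.2 33.7]
0.92 0.0114 [-16.2   0.2  33.3]
0.76 0.0114 [-18.    2.3  25.7]
0.61 0.0113 [-13.9   2.3  14.9]
0.46 0.0113 [-7.8  3.4  3.3]
0.31 0.0112 [-6.1  3.2  3.5]
0.15 0.0116 [-4.8  3.8  3. ]
0.0 0.0111 [-3.5  1.4 10.5]
[-11.1   0.9  28. ]
[[154.6875 185.9375]
 [521.875  187.5   ]
 [332.8125 190.625 ]] 50.1917
```

View pics/w6.png

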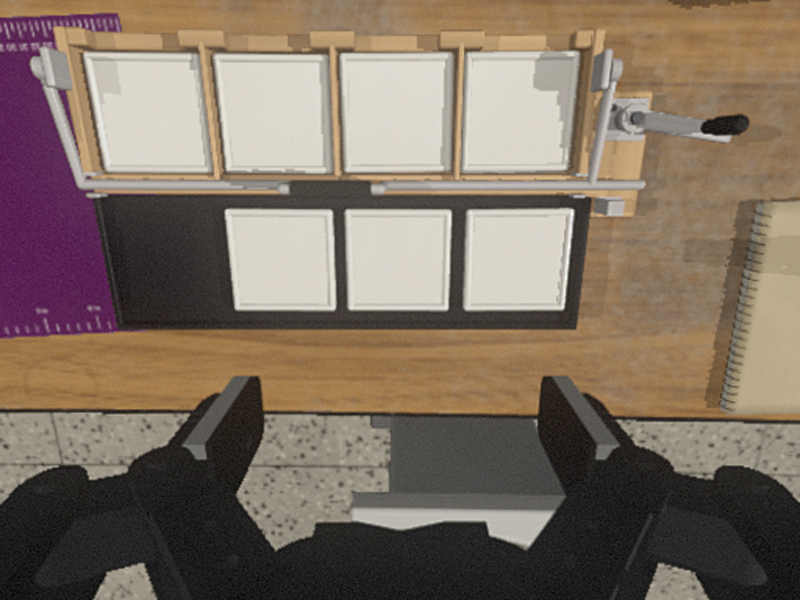

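The bar is down at row ~187 as predicted, and the plates are unchanged. Next I shut the latch; its knob is at about (735,125).

Run:
```python
from h import *
def k(a,z=.128): return W(-.004-.055*np.cos(a),-.230-.055*np.sin(a),z)
ctrl.reach(k(1.4,.22),ori(0)); ctrl.move_straight(k(1.4),.12); ctrl.grab(30); print(ctrl.get_opening())
for a in(1.2,1,.8,.6,.4,.2,0,-.04): ctrl.move_straight(k(a),.1); print(a,ctrl.get_opening().round(4),ctrl.get_wrist_force().round(1))
ctrl.open_gripper(); ctrl.move_straight(k(0,.22),.15)
ctrl.reach(W(-.10,-.05,.36),ori(0)); ctrl.dwell(.5); c=pic("wrist","w7"); print(ctrl.get_t())
```

```text
0.012659032627159833Traceback (most recent call last):
  File "<stdin>", line 4, in <module>
AttributeError: 'float' object has no attribute 'round'
```

Run:
```python
from h import *
def k(a,z=.128): return W(-.004-.055*np.cos(a),-.230-.055*np.sin(a),z)
for a in(1,.8,.6,.4,.2,0,-.04): ctrl.move_straight(k(a),.1); print(a,round(ctrl.get_opening(),4),ctrl.get_wrist_force().round(1))
ctrl.open_gripper(); ctrl.move_straight(k(0,.22),.15)
ctrl.reach(W(-.10,-.05,.36),ori(0)); ctrl.dwell(.5); c=pic("wrist","w7"); print(ctrl.get_t())
```

```text
1 0.0127 [-1.2 -5.2  2.1]
0.8 0.0127 [ -4.3 -10.    4.7]
0.6 0.0124 [-10.  -13.1   8.6]
0.4 0.012 [-13.8 -13.1  12.3]
0.2 0.0127 [-14.9  -4.8  14.7]
0 0.0125 [-13.6  -4.   14.4]
-0.04 0.0122 [-11.9  -6.6  12. ]
57.8667
```

View pics/w7.png

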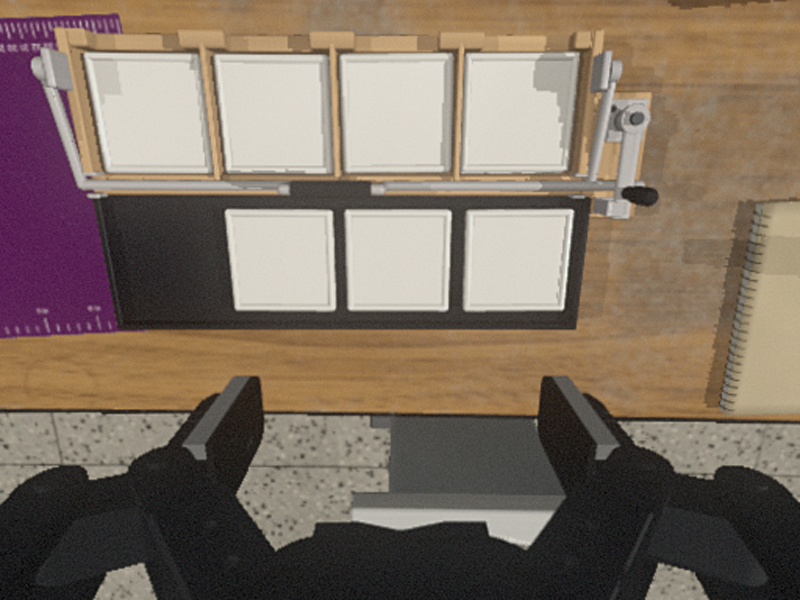

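The tongue is back across the bar end, with the knob at about (640,195). I'll compare its angle with predictions before handing in.

Run:
```python
from h import *
c=ctrl.read_camera("wrist"); im=c["frame"]
m=np.zeros(im.shape[:2],np.uint8); m[112:137,392:428]=(im.max(2)<60)[112:137,392:428]
n,l,st,ce=cv2.connectedComponentsWithStats(m); i=1+st[1:,4].argmax(); print(st[i],ce[i])
for a in(-.1,0,.1,.2,.3): print(a,proj(c,[W(-.004-.055*np.cos(a),-.230-.055*np.sin(a),z) for z in(.066,)]).round(1))
```

```text
[398 120  23  12 203] [409.38423645 124.58128079]
-0.1 [[403.4 126. ]]
0 [[408.  126.2]]
0.1 [[412.7 126. ]]
0.2 [[417.5 125.2]]
0.3 [[422.3 124. ]]
```

Run:
```python
from h import *
ctrl.grab(20); y=-.262
ctrl.reach(W(-.059,y,.22),ori(0)); ctrl.move_straight(W(-.059,y,.130),.12); f0=ctrl.get_wrist_force()
while y<-.240:
    y+=.0015; ctrl.move_straight(W(-.059,y,.130),.03); f=ctrl.get_wrist_force()-f0
    if abs(f[1])>8: break
print(y,f)
ctrl.move_straight(W(-.059,-.262,.130),.1); ctrl.move_straight(W(-.059,-.262,.22),.15)
ctrl.reach(W(-.10,-.05,.36),ori(0)); ctrl.dwell(.5); c=ctrl.read_camera("wrist"); im=c["frame"]
m=np.zeros(im.shape[:2],np.uint8); m[112:137,392:428]=(im.max(2)<60)[112:137,392:428]
n,l,st,ce=cv2.connectedComponentsWithStats(m); i=1+st[1:,4].argmax(); print(ce[i])
hsv=cv2.cvtColor(im,cv2.COLOR_RGB2HSV); w=((hsv[...,2]>150)&(hsv[...,1]<45)).astype(np.uint8); w[:125]=0; w[205:]=0
n,l,st,ce=cv2.connectedComponentsWithStats(w)
print([(cast(c,ce[i],.041)-W(0,0,0)).round(3).tolist() for i in range(1,n) if 1500<st[i,4]<8000],ctrl.get_t())
```

```text
-0.2485 [  1.7563826  -10.77802994  -3.24350611]
[409.38613861 124.69306931]
[[[-0.113, 0.048, 0.041]], [[-0.111, -0.05, 0.041]], [[-0.11, -0.151, 0.041]]] 65.4333
```

The latch pressed firmly against its stop without moving, and the three plates are still in place on the tray, so I'm handing in.

```bash
python3 -c "
from plant import ctrl
print(ctrl.finish_job())"
```

```text
the job is handed in; nothing more can be done
None
```

I handed the job in at about 65 s. The top plates of stacks 2–4 are flat on the tray (stack 1 was only two high), the bar is down and the latch is shut. The hand-in gave no verdict.

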